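Pop the soap puck and stop it on the ramp

ROBOT

A 7-joint arm with a two-finger parallel gripper is mounted at the origin on the work surface. World frame = base frame: x ahead of the robot, y to its left, z up, the work surface at z = 0. Lengths are in m, angles in rad, forces in N, time in s.
With the tool pointing down it reaches from about 0.425 to 0.875 m from the base axis. Payload 4.7 kg.
Tool frame: the origin (TCP) lies midway between the tips of the shut fingers; the grasp point (between the pads) lies 19 mm behind it; y points along the fingers, z is the direction in which the jaws open and shut, and the axes are right-handed (so a half turn about y gives the same grasp; the last joint's range is limited). The gripper opens to 87 mm and grips with 3 to 60 N. Pads are 19 mm wide; open, the fingers measure 117 mm over their backs; the gripper's body (75 mm by 190 mm) begins 51 mm behind the grasp point.
Start: joints at [1.315, 0.321, -0.07, 1.45, 0.023, 1.371, -0.057], TCP at [0.173, -0.627, 0.223] pointing down, gripper open.
Joint ranges: [-2.86, 2.86], [-0.3, 2.09], [-1.38, 1.24], [0.06, 2.45], [-1.56, 4.7], [0.09, 2.05], [-2.69, 2.69]. Speed limits (rad/s): [2.57, 2.57, 3.14, 3.14, 3.14, 3.14, 3.14].

INTERFACE

Orientations are given as a rotation vector (axis times angle).
In Python, from bench import ctrl gives the robot as it stands.
- The arm moves only by the tool play_rows, never from a script. Its arguments are lists of equal length, an entry for each row: "translation": the shift along the tool's x, y, z in mm, a list of three; "turn": the turn, a rotation vector about the tool's x, y, z in rad, a list of three; "fingers": the opening, from -1 (shut) to 1 (fully open), so that 0 is half open. In form: {"translation": [[dx, dy, dz], ...], "turn": [[wx, wy, wz], ...], "fingers": [fingers, ...]}. A call has exactly 10 rows; each row shifts and turns the commanded pose from where the row before left it, along the tool's axes as they then stand; what a row does not reach is not made up. A row lasts 1/12 s, in which the tool goes at most 41.7 mm and 7.16 degrees, less where a joint would pass 70% of its speed; a pose out of reach is approached as far as the arm can. A call with a gripper value outside its range is refused whole. The fingers move at their own pace and stop on an object; "grip_force" is the grip in N (left out, the last holds). Time passes only in rows, so rows that do not move let the fingers close, or fill a call up. It gives the time, the measured TCP pose, the force and the opening at its end, in the units of the state.
- ctrl.get_state(): the state, without advancing time (a new reading comes with each control period).
- ctrl.get_image(name): name is "scene" or "top"; returns the picture (400x640x3 uint8, blue, green, red); there is no depth.
- ctrl.camera_info(name): a dict with "camera_matrix" (3x3 intrinsics, pixels), "k1" (the pictures are not rectified: a ray, as slopes to the right and down, at radius r is drawn at 1 + k1 r^2 times it, then the intrinsics apply), "R" (3x3) and "t" (3): a world point X has camera coordinates R X + t. Camera axes: x right, y down, z forward; pixel columns grow to the right and rows downward; lengths in m; the calibration is good to about 2 mm. A picture is of the moment at which its call begins. camera_info takes no time and is no camera call.
- ctrl.close_job(): hands the job in, once; it reports no verdict.
The state is a dict: "time": time; "joint_positions": joint angles; "qd": joint speeds; "joint_torque": joint torques, N m; "position": TCP position; "tool_rot": TCP orientation; "ft_force": force on the tool from outside, world axes, zero at the start; "torque": the same for the moment, N m; "grip_width": opening from 0.0 (shut) to 1.0 (fully open).
Only numpy, scipy, OpenCV 4.12 (cv2) and the standard library are available. Lean on these libraries where they do the work, as an engineer would, in place of code of your own. Each camera call takes 0.05 s, during which the arm holds its last target.

TASK

Press the orange paddle of the soap dispenser down with one fingertip so that the yellow soap puck pops out of its seat, and stop the puck with the other finger on the steel ramp before it slides off into the drip tray. Do not touch the puck until it has been popped out and do not pick it up; leave the drainer, cups, plate, stick and pot lid as they are. Finish while holding: one finger still keeping the paddle pressed down, the other still stopping the puck on the ramp.

Things in the scene. Friction and masses are not known exactly. Their poses are not given: they have to be found in the camera images.
- dispenser: Fixed white soap dispenser with a bare steel slide. Origin on the ledge straight below the corner where the level seat (floor 80 mm high, x = 0 to +84 mm) turns into the ramp; z up. The puck leaves towards -x, the paddle is on the -y side. White spring housing behind the seat, 46 mm wide, 114 mm high, x = +96 to +140 mm; orange pusher in front of it, face at x = +56 mm, 100 mm high.
- puck: Yellow soap puck, 56 mm across, 24 mm thick, about 70 g, loose; origin at the centre of its underside. It starts flat on the seat, centre about 26 mm in +x of the dispenser's corner. The pressed paddle shoves it to -x; once its centre passes the corner (paddle about 9 to 11 mm down) it tips and slides off the ramp within half a second: a finger must already stand in its way.
- ramp_foot (a point): Middle of the ramp's lower end, on its floor, 28 mm high. The ramp runs straight from the corner (80 mm high) to here, 112 mm in the dispenser's -x, falling 25 degrees; wet slippery steel (friction about 0.1), 62 mm wide inside, side walls 4 mm thick standing 12 mm above the floor, open on top. Beyond it lies a steel drip tray 110 x 100 mm, 20 mm high.
- stop_point (a point): Point on the ramp floor, mid-width, 75 mm in -x (horizontally) from the corner, straight beside the paddle's centre; floor 45 mm high here, 52 mm high 15 mm farther up-slope. A fingertip about here, at the height of the pressed paddle (59 mm), clears the floor and blocks the puck.
- paddle_top (a point): Centre of the top face of the orange paddle (it moves with it). The flat top is 50 mm along the dispenser's x and 36 mm along its y; its centre is 64 mm to the -y side of the stop point. Top 71 mm above the ledge at rest, 59 mm when fully pressed.
- paddle (a joint): Travel of the paddle in m: 0 at rest, 0.012 fully pressed (straight down, hard stop). A spring resists with about 4 N at the start and 7.5 N at the bottom and returns it when it is let go; through a linkage the pusher advances 2.65 times the paddle's travel.
- drainer: Blue plastic dish drainer with a cutlery caddy under a hinged lid, fixed, 300 x 220 mm and 135 mm high, with white plates in it up to 180 mm high; origin at the centre of its underside. Leave alone.
- cup1: Stainless steel cup, 72 mm across, 85 mm high; origin under its centre. Leave alone.
- cup2: Stainless steel cup, 72 mm across, 85 mm high; origin under its centre. Leave alone.
- plate: Green melamine plate, 176 mm across, 18 mm high; origin under its centre. Leave alone.
- stick: Wooden turning stick, 265 mm long, 34 mm wide, 10 mm thick, lying flat; its length is its x axis. Leave alone.
- pot_lid: Small aluminium pot lid lying upside down on its black knob, 136 mm across, 32 mm high. Leave alone.
Mind the look-alikes: they are no part of the job. Of the things shaped like the puck, the yellow one is meant.

How it is judged:
On the way, in this order (a step that is already met when the one before it is completed fails the run):
1. the paddle is pressed (over 4 mm) with the puck still in its seat (value of joint paddle above 0.004 m and x of puck in the frame of dispenser above 0 m).
2. the puck has popped out and is stopped by a finger on the ramp while the paddle is kept down (value of joint paddle above 0.008 m and x of puck in the frame of dispenser below -0.012 m and linear speed of puck below 0.03 m/s and contact force between the fingers and puck above 0.05 N), for 0.2 s.
At the end, for the whole second after the job is handed in: The paddle is still held down (over 8 mm of its 12 mm), and the puck lies at rest flat on the ramp (its centre 12 to 85 mm past the corner, tilted with the ramp), with a finger touching it and stopping it (value of joint paddle above 0.008 m and contact force between the fingers and puck above 0.05 N and linear speed of puck below 0.02 m/s and x of puck in the frame of dispenser between -0.085 and -0.012 m and y of puck in the frame of dispenser between -0.02 and 0.02 m and angle between puck's own z axis and vertical between 0.3 and 0.6 rad); the arm keeps its last pose, push and grip.
It fails at once if the puck slides off the ramp or falls from the dispenser (x of puck in the frame of dispenser below -0.105 m or z of puck in the frame of dispenser below 0.025 m).
It fails at once if the puck is lifted (z of puck in the frame of dispenser above 0.095 m).
It fails at once if the puck is touched before it has been popped out of its seat (contact force between any of the fingers, the arm and puck above 0.2 N and x of puck in the frame of dispenser above -0.004 m).
It fails at once if a cup, the plate, the stick or the pot lid is disturbed, or the drainer is bumped (distance of any of cup1, cup2, plate, stick, pot_lid from where it was at the start of the episode above 0.02 m or contact force between any of the fingers, the arm and drainer above 5 N).
It also fails if it takes over 32 s, if anything falls off the work surface, if the arm or the gripper's body presses on something with over 40 N, if the wrist force passes 120 N, or if a joint passes its speed limit or range.

## Working session

There is one attempt and no reset: what is moved stays moved. The work goes in short steps, Python scripts to look and compute and a tool call to move; the robot and the scene stay as the last step left them, time stands still between calls to the robot, and variables do not carry over. Pictures are saved under pics/ and viewed, and the job is handed in when it is done.

Besides the shell and the picture viewer there is one more tool, called after "Emit:" in YAML: its name, and indented under it one key for each argument. play_rows: Moves the arm, as the interface text tells. Its arguments: {"type":"object","properties":{"translation":{"type":"array"},"turn":{"type":"array"},"fingers":{"type":"array"},"grip_force":{"type":"number"}},"required":["translation","turn","fingers"]}

```bash
ls; mkdir -p pics; python3 - <<'E'
from bench import ctrl
import cv2,numpy as np
np.set_printoptions(precision=4,suppress=True)
s=ctrl.get_state()
for k,v in s.items(): print(k,v)
for n in("scene","top"):
    cv2.imwrite(f"pics/{n}0.png",ctrl.get_image(n))
    i=ctrl.camera_info(n);print(n,i)
E
```

```text
pics
time 0.0
joint_positions [ 1.3151  0.3219 -0.0701  1.4516  0.0226  1.3708 -0.0569]
qd [ 0.0007 -0.0014 -0.0023  0.0011  0.0012  0.0007  0.0006]
joint_torque [ -0.0005 -49.1285  -0.4043 -31.253   -0.0638   0.0436   0.0002]
position [ 0.173  -0.626   0.2214]
tool_rot [-0.2823  2.0793 -2.0754]
ft_force [ 0.3117 -0.2021  1.1798]
torque [-0.0115 -0.0445 -0.0047]
grip_width 1.0030314882835107
scene {'camera_matrix': array([[371.5131,   0.    , 320.5338],
       [  0.    , 371.5131, 197.013 ],
       [  0.    ,   0.    ,   1.    ]]), 'k1': 0.016377597744356296, 'R': array([[ 0.5565,  0.8305,  0.0216],
       [ 0.5401, -0.3419, -0.769 ],
       [-0.6313,  0.4397, -0.6389]]), 't': array([-0.2474, -0.2669,  1.4874])}
top {'camera_matrix': array([[466.3146,   0.    , 322.1643],
       [  0.    , 466.3146, 199.65  ],
       [  0.    ,   0.    ,   1.    ]]), 'k1': -0.06439640708330525, 'R': array([[-0.0023, -1.    , -0.007 ],
       [-0.991 ,  0.0032, -0.1337],
       [ 0.1338,  0.0066, -0.991 ]]), 't': array([-0.0543,  0.5376,  1.3025])}
```

View pics/scene0.png

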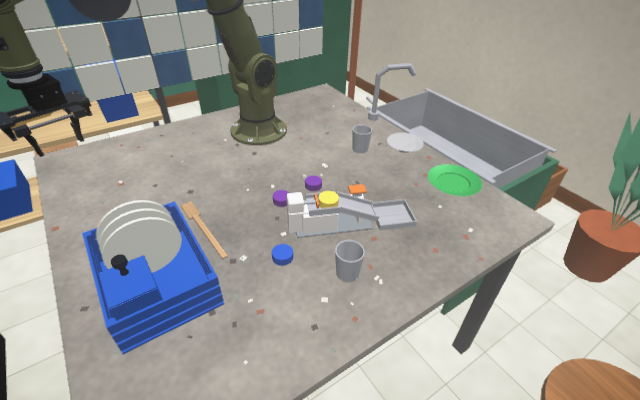

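View pics/top0.png

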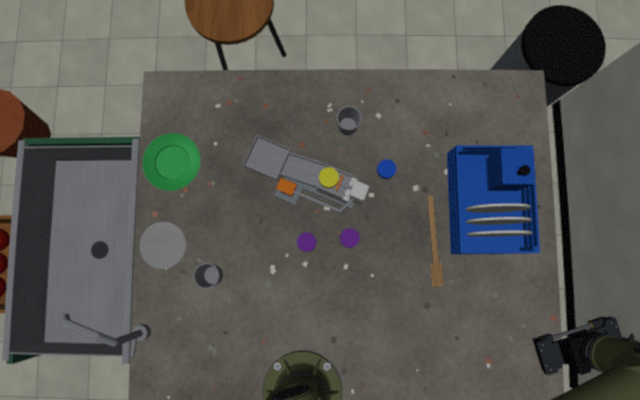

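The dispenser is at about (300..370, 205) in the scene picture and about (245..370, 140..205) in the top one, with the yellow puck at top (329,177) and the orange paddle at (287,187). I'll enlarge both.

```bash
python3 - <<'E'
import cv2
a=cv2.imread("pics/top0.png")[125:225,235:385]
cv2.imwrite("pics/topc.png",cv2.resize(a,None,fx=5,fy=5,interpolation=cv2.INTER_CUBIC))
a=cv2.imread("pics/scene0.png")[160:260,270:430]
cv2.imwrite("pics/scenec.png",cv2.resize(a,None,fx=5,fy=5,interpolation=cv2.INTER_CUBIC))
E
```

```text
(no output)
```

View pics/topc.png

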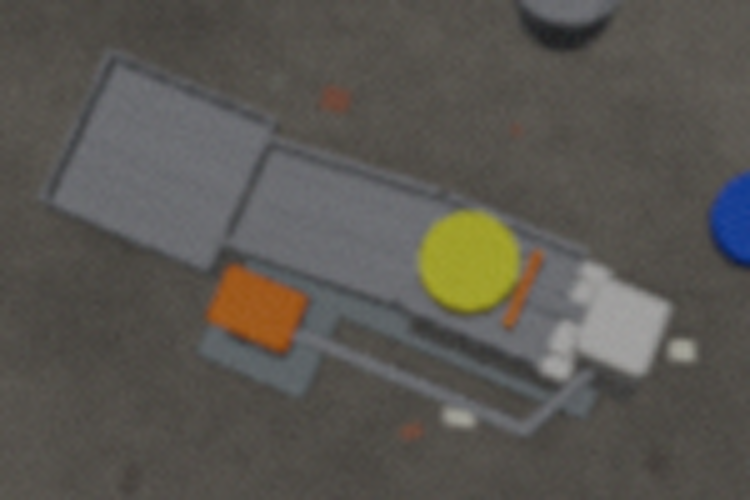

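View pics/scenec.png

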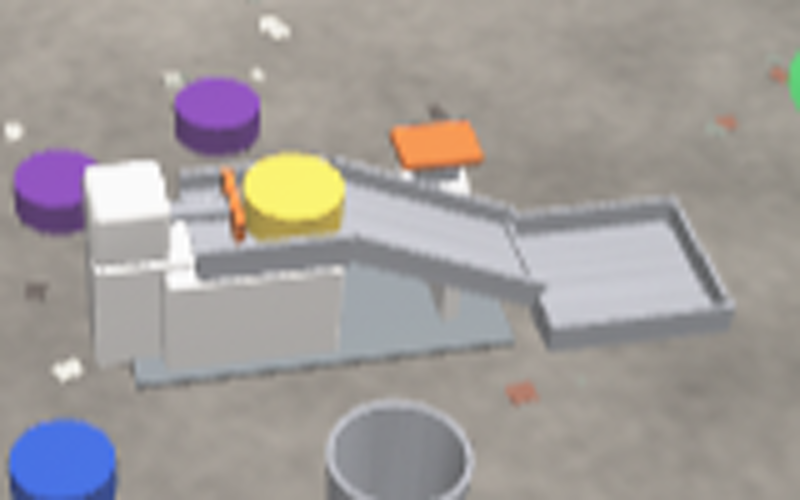

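```bash
cat > h.py <<'E'
import numpy as np, cv2
from bench import ctrl
from scipy.optimize import least_squares
np.set_printoptions(precision=4,suppress=True)
CI={n:ctrl.camera_info(n) for n in("scene","top")}
def proj(n,X):
    i=CI[n];c=np.atleast_2d(X)@np.array(i["R"]).T+i["t"]
    s=c[:,:2]/c[:,2:];s=s*(1+i["k1"]*(s**2).sum(1,keepdims=True))
    K=i["camera_matrix"];return s*[K[0,0],K[1,1]]+K[:2,2]
def T(p,P):
    c,s=np.cos(p[2]),np.sin(p[2]);P=np.atleast_2d(P)
    return np.c_[p[0]+c*P[:,0]-s*P[:,1],p[1]+s*P[:,0]+c*P[:,1],P[:,2]]
E
cat > fit.py <<'E'
from h import *
top=[((26,0,104),(468,260)),((-75,-64,71),(258,308)),((140,23,114),(672,305)),((140,-23,114),(648,376)),((118,0,114),(624,326)),((56,0,100),(523,289)),
 ((-112,31,28),(274,148)),((-112,-31,28),(230,240)),
 ((-100,-46,71),(232,266)),((-50,-46,71),(308,296)),((-50,-82,71),(282,352)),((-100,-82,71),(208,314))]
sc=[((26,0,104),(295,187)),((-75,-64,71),(438,145)),((-100,-46,71),(484,160)),((-50,-46,71),(408,168)),((-50,-82,71),(392,128)),((-100,-82,71),(472,122)),
 ((140,23,114),(97,213)),((96,23,114),(168,208)),((96,-23,114),(158,162)),((140,-23,114),(86,168))]
A=np.array([a for a,_ in top])/1e3;a=(np.array([b for _,b in top])-2)/5.+[235,125]
B=np.array([a for a,_ in sc])/1e3;b=(np.array([b for _,b in sc])-2)/5.+[270,160]
def f(p,w=(1,1)): return np.r_[w[0]*(proj("top",T(p,A))-a).ravel(),w[1]*(proj("scene",T(p,B))-b).ravel()]
for w in((1,1),(1,0),(0,1)):
    r=least_squares(f,[0.45,0,-1.9],kwargs=dict(w=w),loss='soft_l1');print(w,r.x)
r=least_squares(f,[0.45,0,-1.9],loss='soft_l1');print(f(r.x).reshape(-1,2).round(1).tolist())
for n,P in dict(stop=(-.075,0,.045),pad=(-.075,-.064,.071),puck=(.026,0,.08),foot=(-.112,0,.028)).items(): print(n,T(r.x,P))
E
python3 fit.py
```

```text
(1, 1) [ 0.6013 -0.0502 -1.9822]
(1, 0) [ 0.6007 -0.0495 -1.9824]
(0, 1) [ 0.6034 -0.0522 -1.9842]
[[0.4, 0.4], [0.2, -0.5], [1.5, -0.5], [-0.2, 0.7], [0.4, -0.2], [-0.6, -0.9], [-0.1, -0.4], [0.1, 0.3], [-0.1, -1.4], [1.0, -0.4], [1.0, -0.0], [-0.5, 0.6], [0.1, -0.9], [0.3, -0.8], [1.0, -0.9], [-0.4, -0.8], [-0.1, -0.3], [0.1, -0.7], [-1.1, 0.7], [1.3, 0.1], [0.9, -1.5], [-0.8, -1.2]]
stop [[0.6313 0.0186 0.045 ]]
pad [[0.5726 0.0442 0.071 ]]
puck [[ 0.5909 -0.074   0.08  ]]
foot [[0.6461 0.0525 0.028 ]]
```

```bash
cat >> h.py <<'E'
from scipy.spatial.transform import Rotation as Ro
DP=np.array([0.6013,-0.0502,-1.9822])
def plan(tgt_disp_mm, sgn=1):
    s=ctrl.get_state();p=s["position"];R=Ro.from_rotvec(s["tool_rot"])
    X=T(DP,np.array(tgt_disp_mm)/1e3)[0]
    yd=np.array([-np.sin(DP[2]),np.cos(DP[2]),0])*sgn
    y=np.array([0,0,-1.]);Rt=Ro.from_matrix(np.c_[np.cross(y,yd),y,yd])
    print("t",s["time"],"p",p,"tool axes\n",R.as_matrix(),"\nF",s["ft_force"],"grip",s["grip_width"],"q",s["joint_positions"])
    pd=(p-[DP[0],DP[1],0])@np.array([[np.cos(DP[2]),-np.sin(DP[2]),0],[np.sin(DP[2]),np.cos(DP[2]),0],[0,0,1]])
    print("TCP in disp mm",pd*1e3)
    print("target",X,"shift in tool mm",R.inv().apply(X-p)*1e3,"turn in tool",(R.inv()*Rt).as_rotvec())
E
python3 -c "
from h import *
plan((-78,-32,240),1);plan((-78,-32,240),-1)"
```

```text
t 0.1 p [ 0.1731 -0.626   0.2215] tool axes
 [[-0.9638 -0.0006  0.2665]
 [-0.2665  0.0017 -0.9638]
 [ 0.0001 -1.     -0.0018]] 
F [-0.7116  1.0523  0.4531] grip 1.006192819561519 q [ 1.3151  0.3218 -0.0701  1.4516  0.0226  1.3708 -0.0569]
TCP in disp mm [ 699.0156 -162.2385  221.5488]
target [0.6032 0.0341 0.24  ] shift in tool mm [-590.4763  -17.594  -521.6168] turn in tool [ 0.0017 -0.8896 -0.0007]
t 0.1 p [ 0.1731 -0.626   0.2215] tool axes
 [[-0.9638 -0.0006  0.2665]
 [-0.2665  0.0017 -0.9638]
 [ 0.0001 -1.     -0.0018]] 
F [-0.7116  1.0523  0.4531] grip 1.006192819561519 q [ 1.3151  0.3218 -0.0701  1.4516  0.0226  1.3708 -0.0569]
TCP in disp mm [ 699.0156 -162.2385  221.5488]
target [0.6032 0.0341 0.24  ] shift in tool mm [-590.4763  -17.594  -521.6168] turn in tool [0.0008 2.252  0.002 ]
```

Emit:
play_rows:
  translation:
    - [-26,-8,-23]
    - [-28,-4,-25]
    - [-28,-3,-25]
    - [-28,-2,-25]
    - [-28,0,-25]
    - [-28,0,-25]
    - [-28,0,-25]
    - [-28,0,-25]
    - [-28,0,-25]
    - [-28,0,-25]
  turn:
    - [0,0,0]
    - [0,0,0]
    - [0,0,0]
    - [0,0,0]
    - [0,0,0]
    - [0,0,0]
    - [0,0,0]
    - [0,0,0]
    - [0,0,0]
    - [0,0,0]
  fingers: [1,0.6,0.3,0.13,0.13,0.13,0.13,0.13,0.13,0.13]

```text
time: 0.93
position: [0.3755, -0.3116, 0.2393]
tool_rot: [-0.282, 2.077, -2.078]
ft_force: [0.2, -0.2, -0.2]
grip_width: 0.569
```

Emit:
play_rows:
  translation:
    - [-28,0,-25]
    - [-28,0,-25]
    - [-28,0,-25]
    - [-28,0,-25]
    - [-28,0,-25]
    - [-28,0,-25]
    - [-28,0,-25]
    - [-28,0,-25]
    - [-28,0,-25]
    - [-28,0,-25]
  turn:
    - [0,0,0]
    - [0,0,0]
    - [0,0,0]
    - [0,0,0]
    - [0,0,0]
    - [0,0,0]
    - [0,0,0]
    - [0,0,0]
    - [0,0,0]
    - [0,0,0]
  fingers: [0.13,0.13,0.13,0.13,0.13,0.13,0.13,0.13,0.13,0.13]

```text
time: 1.77
position: [0.5788, 0.0036, 0.2393]
tool_rot: [-0.282, 2.077, -2.078]
ft_force: [0.7, -0.3, 0.3]
grip_width: 0.567
```

Emit:
play_rows:
  translation:
    - [0,0,0]
    - [0,0,0]
    - [0,0,0]
    - [0,0,0]
    - [0,0,0]
    - [0,0,0]
    - [0,0,0]
    - [0,0,0]
    - [0,0,0]
    - [0,0,0]
  turn:
    - [0,-0.1,0]
    - [0,-0.11,0]
    - [0,-0.11,0]
    - [0,-0.11,0]
    - [0,-0.11,0]
    - [0,-0.11,0]
    - [0,-0.11,0]
    - [0,-0.11,0]
    - [0,-0.02,0]
    - [0,0,0]
  fingers: [0.13,0.13,0.13,0.13,0.13,0.13,0.13,0.13,0.13,0.13]

```text
time: 2.6
position: [0.5781, 0.0021, 0.2391]
tool_rot: [-0.985, 1.507, -1.506]
ft_force: [1.1, 0.7, -0.8]
grip_width: 0.564
```

```bash
python3 -c "
from h import *
for n in CI: cv2.imwrite(f'pics/{n}1.png',ctrl.get_image(n))
plan((-78,-32,120),1)
a=cv2.imread('pics/top1.png')[100:250,200:400];cv2.imwrite('pics/top1c.png',cv2.resize(a,None,fx=4,fy=4,interpolation=2))
a=cv2.imread('pics/scene1.png')[60:260,220:460];cv2.imwrite('pics/scene1c.png',cv2.resize(a,None,fx=3,fy=3,interpolation=2))
"
```

```text
t 2.7 p [0.5782 0.0021 0.2393] tool axes
 [[-0.4019 -0.0004  0.9157]
 [-0.9157 -0.0001 -0.4019]
 [ 0.0002 -1.     -0.0003]] 
F [-0.4557 -0.3491  0.6299] grip 0.5613576224814447 q [ 0.6332  0.2406 -0.7977  1.5881  0.1744  1.3869 -0.5957]
TCP in disp mm [-38.7199 -42.1163 239.3199]
target [0.6032 0.0341 0.12  ] shift in tool mm [-39.3262 119.3087  10.0694] turn in tool [ 0.0003 -0.0022  0.0002]
```

Emit:
play_rows:
  translation:
    - [-20,0,5]
    - [-19,0,5]
    - [0,20,0]
    - [0,30,0]
    - [0,30,0]
    - [0,30,0]
    - [0,10,0]
    - [0,0,0]
    - [0,0,0]
    - [0,0,0]
  turn:
    - [0,0,0]
    - [0,0,0]
    - [0,0,0]
    - [0,0,0]
    - [0,0,0]
    - [0,0,0]
    - [0,0,0]
    - [0,0,0]
    - [0,0,0]
    - [0,0,0]
  fingers: [0.13,0.13,0.13,0.13,0.13,0.13,0.13,0.13,0.13,0.13]

```text
time: 3.53
position: [0.6045, 0.0343, 0.1217]
tool_rot: [-0.983, 1.503, -1.506]
ft_force: [0.6, 0.9, -0.6]
grip_width: 0.567
```

```bash
python3 -c "
from h import *
for n in CI: cv2.imwrite(f'pics/{n}2.png',ctrl.get_image(n))
plan((-78,-32,59),1)
a=cv2.imread('pics/top2.png')[100:250,200:400];cv2.imwrite('pics/top2c.png',cv2.resize(a,None,fx=4,fy=4,interpolation=2))
a=cv2.imread('pics/scene2.png')[130:250,260:440];cv2.imwrite('pics/scene2c.png',cv2.resize(a,None,fx=4.4,fy=4.4,interpolation=2))
for P in [(-78,-64,120),(-78,0,120),(-78,-32,120)]: print(P,(proj('scene',T(DP,np.array(P)/1e3))-[260,130])*4.4)
"
```

```text
t 3.6333 p [0.6045 0.0342 0.1217] tool axes
 [[-0.3999  0.0036  0.9166]
 [-0.9166 -0.0002 -0.3999]
 [-0.0013 -1.      0.0033]] 
F [ 0.6999 -0.3706  0.2725] grip 0.5615821613182651 q [ 0.5291  0.3946 -0.7757  1.6722  0.2949  1.1922 -0.7289]
TCP in disp mm [-78.6425 -30.827  121.7325]
target [0.6032 0.0341 0.059 ] shift in tool mm [ 0.7231 62.7274 -1.3815] turn in tool [-0.0033  0.     -0.0013]
(-78, -64, 120) [[439.9479 195.0252]]
(-78, 0, 120) [[466.4047 255.0668]]
(-78, -32, 120) [[452.8694 224.3528]]
```

View pics/scene2c.png

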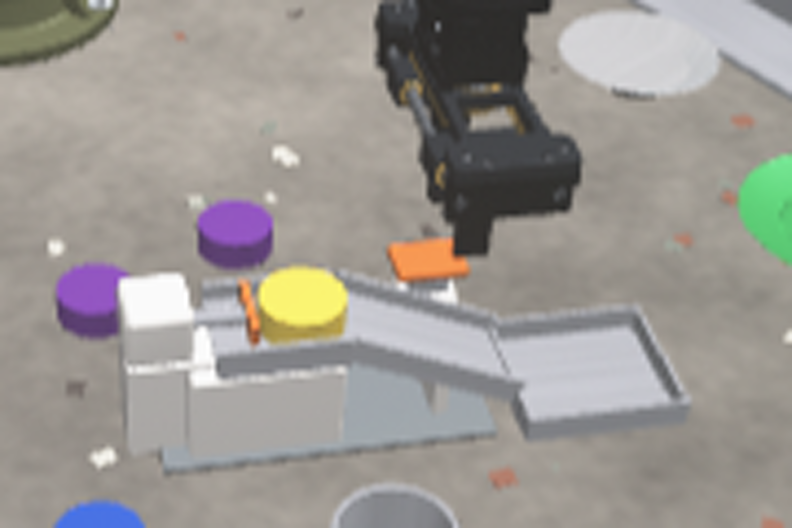

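View pics/top2c.png

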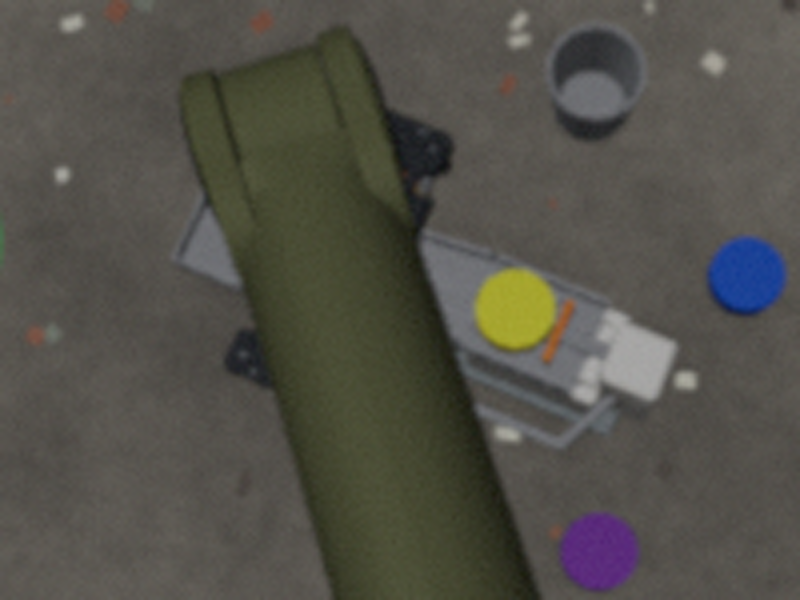

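Emit:
play_rows:
  translation:
    - [0,10,-1]
    - [0,15,0]
    - [0,12,0]
    - [0,6,0]
    - [0,2,0]
    - [0,0,0]
    - [0,0,0]
    - [0,0,0]
    - [0,0,0]
    - [0,0,0]
  turn:
    - [0,0,0]
    - [0,0,0]
    - [0,0,0]
    - [0,0,0]
    - [0,0,0]
    - [0,0,0]
    - [0,0,0]
    - [0,0,0]
    - [0,0,0]
    - [0,0,0]
  fingers: [0.13,0.13,0.13,0.13,0.13,0.13,0.13,0.13,0.13,0.13]

```text
time: 4.47
position: [0.6025, 0.0344, 0.0751]
tool_rot: [-0.985, 1.504, -1.506]
ft_force: [-0.3, -0.5, 0.8]
grip_width: 0.566
```

```bash
python3 -c "
from h import *
cv2.imwrite(f'pics/scene3.png',ctrl.get_image('scene'))
plan((-78,-32,59),1)
a=cv2.imread('pics/scene3.png')[150:230,290:410];cv2.imwrite('pics/scene3c.png',cv2.resize(a,None,fx=6.6,fy=6.6,interpolation=2))
for P in [(-78,-64,75),(-78,0,75),(-78,-32,75)]: print(P,(proj('scene',T(DP,np.array(P)/1e3))-[290,150])*6.6)
"
```

```text
t 4.5167 p [0.6024 0.0344 0.0749] tool axes
 [[-0.3996  0.0007  0.9167]
 [-0.9167 -0.0001 -0.3996]
 [-0.0002 -1.      0.0007]] 
F [-0.4394 -1.3538  0.4303] grip 0.5691551381194995 q [ 0.5111  0.441  -0.7558  1.7182  0.3325  1.1145 -0.7566]
TCP in disp mm [-77.9589 -32.805   74.9409]
target [0.6032 0.0341 0.059 ] shift in tool mm [-0.0384 15.9415  0.7937] turn in tool [-0.0007  0.0004 -0.0002]
(-78, -64, 75) [[452.9145 241.7692]]
(-78, 0, 75) [[491.1069 333.0972]]
(-78, -32, 75) [[471.5791 286.4056]]
```

View pics/scene3c.png

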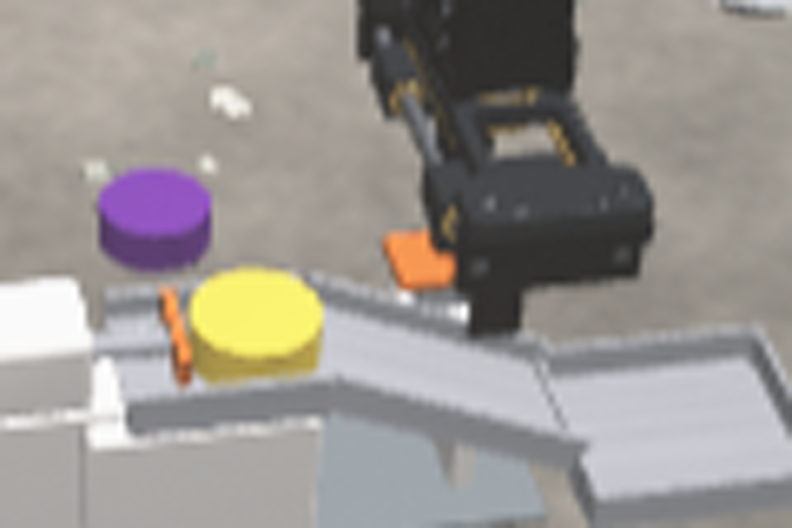

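Emit:
play_rows:
  translation:
    - [0,2,0]
    - [0,1,0]
    - [0,1,0]
    - [0,1,0]
    - [0,1,0]
    - [0,1,0]
    - [0,1,0]
    - [0,1,0]
    - [0,0,0]
    - [0,0,0]
  turn:
    - [0,0,0]
    - [0,0,0]
    - [0,0,0]
    - [0,0,0]
    - [0,0,0]
    - [0,0,0]
    - [0,0,0]
    - [0,0,0]
    - [0,0,0]
    - [0,0,0]
  fingers: [0.13,0.13,0.13,0.13,0.13,0.13,0.13,0.13,0.13,0.13]

```text
time: 5.35
position: [0.6022, 0.0343, 0.0657]
tool_rot: [-0.986, 1.505, -1.505]
ft_force: [-1.8, -0.7, 5.1]
grip_width: 0.567
```

```bash
python3 -c "
from h import *
cv2.imwrite(f'pics/scene4.png',ctrl.get_image('scene'))
plan((-78,-32,59),1)
a=cv2.imread('pics/scene4.png')[150:230,290:410];cv2.imwrite('pics/scene4c.png',cv2.resize(a,None,fx=6.6,fy=6.6,interpolation=2))
"
```

```text
t 5.4 p [0.6022 0.0343 0.0658] tool axes
 [[-0.3996  0.0001  0.9167]
 [-0.9167 -0.0003 -0.3996]
 [ 0.0002 -1.      0.0002]] 
F [-0.1832 -0.3848  4.5258] grip 0.5624051382412235 q [ 0.5068  0.4513 -0.751   1.7256  0.3409  1.0998 -0.7625]
TCP in disp mm [-77.8069 -32.9633  65.7714]
target [0.6032 0.0341 0.059 ] shift in tool mm [-0.1942  6.7716  0.9618] turn in tool [-0.0002  0.0004  0.0002]
```

View pics/scene4c.png

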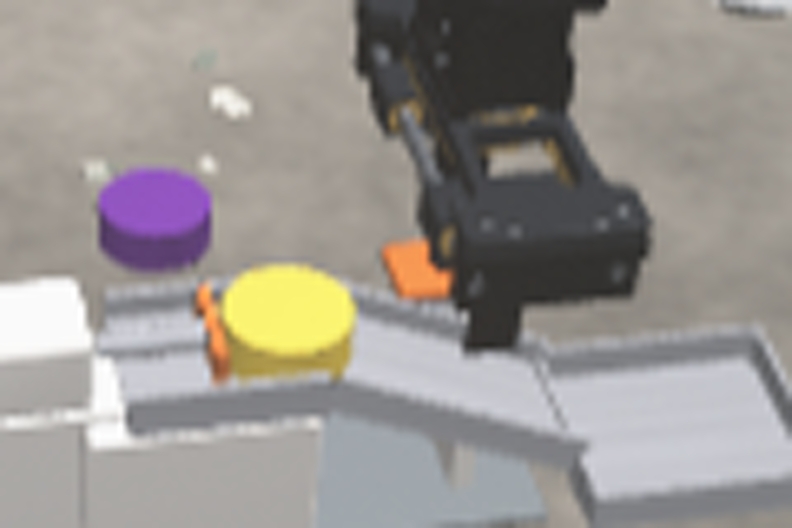

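The paddle is about 5 mm down under about 5 N. The puck, at (288,315) in the crop, has moved but is still in its seat. The ramp finger stands in its way, so I'll press on to the stop.

Emit:
play_rows:
  translation:
    - [0,1,0]
    - [0,1,0]
    - [0,1,0]
    - [0,1,0]
    - [0,1,0]
    - [0,1,0]
    - [0,1,0]
    - [0,0.5,0]
    - [0,0,0]
    - [0,0,0]
  turn:
    - [0,0,0]
    - [0,0,0]
    - [0,0,0]
    - [0,0,0]
    - [0,0,0]
    - [0,0,0]
    - [0,0,0]
    - [0,0,0]
    - [0,0,0]
    - [0,0,0]
  fingers: [0.13,0.13,0.13,0.13,0.13,0.13,0.13,0.13,0.13,0.13]

```text
time: 6.23
position: [0.6023, 0.0344, 0.0594]
tool_rot: [-0.986, 1.504, -1.506]
ft_force: [-3.2, -1.0, 11.6]
grip_width: 0.564
```

```bash
python3 -c "
from h import *
cv2.imwrite(f'pics/scene5.png',ctrl.get_image('scene'))
plan((-78,-32,59),1)
a=cv2.imread('pics/scene5.png')[150:230,290:410];cv2.imwrite('pics/scene5c.png',cv2.resize(a,None,fx=6.6,fy=6.6,interpolation=2))
"
```

```text
t 6.2833 p [0.6023 0.0344 0.0594] tool axes
 [[-0.3995  0.0002  0.9168]
 [-0.9168 -0.0008 -0.3995]
 [ 0.0007 -1.      0.0005]] 
F [-3.2773 -0.8808 12.0744] grip 0.5686695059190683 q [ 0.5032  0.4588 -0.7475  1.7304  0.3475  1.0893 -0.7673]
TCP in disp mm [-77.8929 -32.9168  59.3784]
target [0.6032 0.0341 0.059 ] shift in tool mm [-0.1069  0.3788  0.9167] turn in tool [-0.0005  0.0005  0.0007]
```

View pics/scene5c.png

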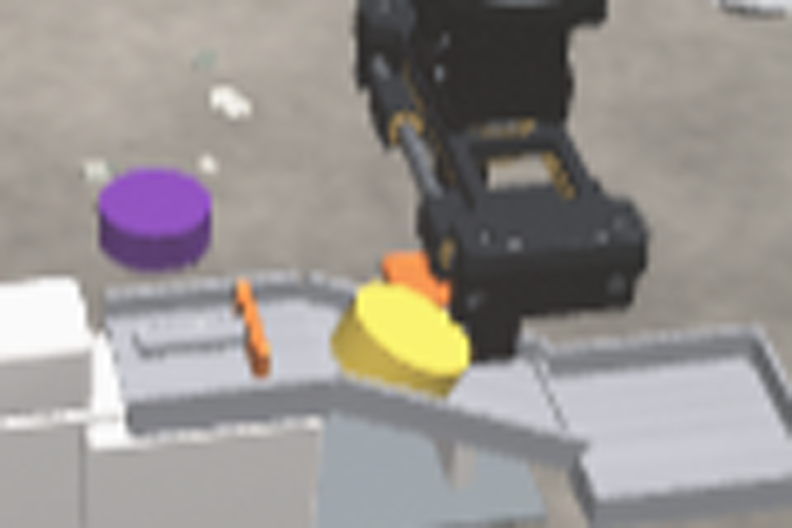

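Emit:
play_rows:
  translation:
    - [0,0,0]
    - [0,0,0]
    - [0,0,0]
    - [0,0,0]
    - [0,0,0]
    - [0,0,0]
    - [0,0,0]
    - [0,0,0]
    - [0,0,0]
    - [0,0,0]
  turn:
    - [0,0,0]
    - [0,0,0]
    - [0,0,0]
    - [0,0,0]
    - [0,0,0]
    - [0,0,0]
    - [0,0,0]
    - [0,0,0]
    - [0,0,0]
    - [0,0,0]
  fingers: [0.13,0.13,0.13,0.13,0.13,0.13,0.13,0.13,0.13,0.13]

```text
time: 7.12
position: [0.6023, 0.0344, 0.0594]
tool_rot: [-0.986, 1.504, -1.506]
ft_force: [-4.3, -1.8, 11.0]
grip_width: 0.57
```

```bash
python3 -c "
from h import *
im=ctrl.get_image('scene');cv2.imwrite('pics/scene6.png',im)
plan((-78,-32,59),1)
b=cv2.resize(im[150:230,290:410],None,fx=6.6,fy=6.6,interpolation=2)
t=np.radians(25);th=np.linspace(0,2*np.pi,73)
u=np.array([np.cos(t),0,np.sin(t)]);v=np.array([0,1,0]);n=np.array([-np.sin(t),0,np.cos(t)])
for x,col in((-30,(255,0,0)),(-34,(0,0,255))):
  c=np.array([x,0,80+x*np.tan(t)])
  for h in(0,24):
    P=c+h*n+28*(np.cos(th)[:,None]*u+np.sin(th)[:,None]*v)
    q=(proj('scene',T(DP,P/1e3))-[290,150]+.5)*6.6
    cv2.polylines(b,[q.astype(np.int32)],True,col,1)
cv2.imwrite('pics/scene6c.png',b)
"
```

```text
t 7.1667 p [0.6023 0.0343 0.0593] tool axes
 [[-0.3994  0.0001  0.9168]
 [-0.9168 -0.0008 -0.3994]
 [ 0.0007 -1.      0.0005]] 
F [-2.942  -0.5775 11.6798] grip 0.5674300718117005 q [ 0.5032  0.4588 -0.7475  1.7305  0.3476  1.0893 -0.7673]
TCP in disp mm [-77.8612 -32.9084  59.3427]
target [0.6032 0.0341 0.059 ] shift in tool mm [-0.1386  0.3431  0.9083] turn in tool [-0.0005  0.0005  0.0007]
```

View pics/scene6c.png

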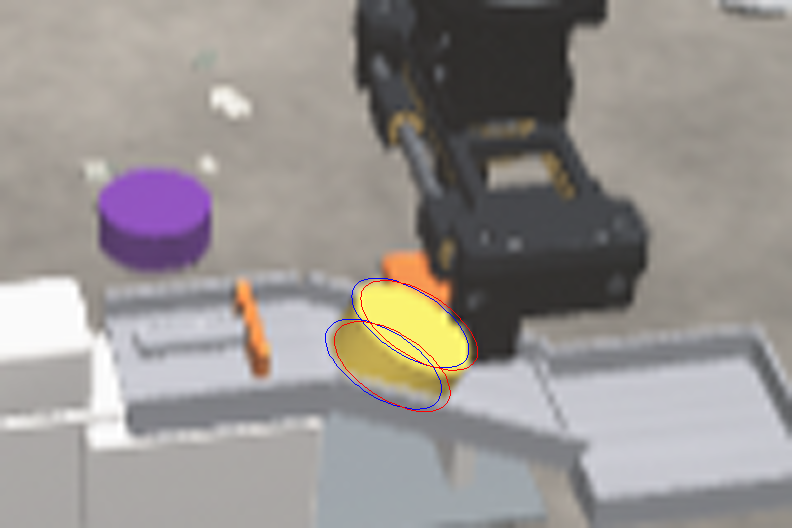

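The puck's outline matches a puck lying flat on the ramp at about x = -31 mm, against the finger and unchanged for 0.9 s. The paddle is on its stop. I'm handing the job in.

```bash
python3 -c "
from bench import ctrl
print(ctrl.close_job())"
```

```text
the job is handed in; nothing more can be done
None
```

I pressed the orange paddle down to its stop with one finger, and the yellow puck popped out and came to rest against the other finger on the ramp. I handed the job in at about 7.2 s with both fingers still holding; no verdict was reported.

- **Paddle:** the fingertip was at 59.3 mm, against 59 mm for fully pressed. The upward force was about 11–12 N, more than the spring's 7.5 N, so the paddle was on its hard stop.
- **Puck:** its outline in the last scene picture fits a puck lying flat on the 25° ramp, about 31 mm past the corner. It looked the same in two pictures 0.9 s apart.
- **Not measured:** I saw the finger touching the puck only in the picture. The wrist force sensor cannot separate that small force from the push on the paddle. It also showed 3–4 N sideways, probably friction on the paddle.
- **Position fit:** the two cameras agreed to about 4 mm on where the dispenser stands.
- **Other objects:** I saw no contact with any of them. I did not compare their positions before and after.

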